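# Air probe into the fume extractor's slot

## Task

Take the flat-bladed air probe (not the round one) by its black grip, lift it up and off its hooks, and lower its blade, upright, through the narrow slot in the top of the fume extractor until roughly two thirds of the blade is below the top panel. Finish while still holding it there for the reading: steady, hanging from your grip with its crossbar well clear above the panel, not jammed hard against the slot. Leave the round probe hanging and everything else where it is.

Things in the scene. Friction and masses are not known exactly. Their poses are not given: they have to be found in the camera images.
- flat_probe_grip (a point): Flat air probe, the one to use, 150-300 g. Centre of its black grip: 24 x 24 mm, 56 mm tall. z up, blade down; x = blade's thin, y = its wide direction (half a turn about z is the same). Steel crossbar along y, 8 mm thick, 78 mm long, 34 mm below this point, with a 20 x 30 x 12 mm collar; below it the blade, 8 x 40 mm, down to its tip 114 mm below this point (80 mm below the crossbar's axis).
- flat_tip (a point): Centre of the lower end of the flat probe's blade, 114 mm below the grip's centre. Same axes as the grip.
- round_probe_grip (a point): The other probe, to be left hanging: same grip, crossbar, length and mass, but a round shaft of 22 mm diameter in place of the blade. Centre of its grip. Its top is 215 mm above the table (do not sweep across it). It hangs 116 mm beside the flat probe, on either side of it.
- flat_probe: The flat probe again; this origin is on the crossbar's axis, at its middle, 34 mm below the grip's centre.
- rack: Open steel rack, fixed, left or right. Origin: underside of its 250 mm wooden base plate, below the probes; z up. Rail 55 mm behind (+x) the probes, top 147 mm up. Two pairs of upturned V hooks at y = +58 and -58 mm reach to -x; the probes' crossbars lie across them, 153 mm above the table; hooks end 159 mm up. Lift straight up: 20 mm frees the crossbar, 90 mm brings the blade's tip above everything.
- extractor: Bench fume extractor, fixed, on the side where the rack is not: white case 240 x 240 mm, hollow, top panel 120 mm above the table. Origin: middle of the underside, z up. In the -x half of the top: the narrow slot (at +y) and a round 30 mm port (at -y), 90 mm apart; in the other half a grille, 4 mm raised.
- slot (a point): Centre of the slot's mouth, level with the top panel's upper face (120 mm above the table). z up, x across the slot, y along it. 10 mm wide (x), 42 mm long (y), straight through the 12 mm panel, about 3 mm of bevel round its upper edge; the 8 x 40 mm blade has 2 mm clearance. Free space below, 100 mm.
- spool: Bystander: brass spool, 44 mm across, 26 mm tall, on the extractor's grille. Origin at its underside.
- eraser: Bystander: dark rubber block 22 x 45 x 14 mm on the rack's base plate. Origin at its underside.
- glue: Bystander: white glue bottle, 32 mm across, 85 mm tall, on the table between rack and extractor. Origin at its underside.
- tape: Bystander: roll of grey tape, 60 mm across, 20 mm tall, on the table nearest the robot. Origin at its underside.
- screwdriver: Bystander: screwdriver, 170 mm long, lying across, beyond the rack and extractor. Origin at its underside.
- cup: Bystander: white cup, 76 mm across, 85 mm tall, at the far left. Origin at its underside.
- notebook: Bystander: card-covered notebook 150 x 100 x 12 mm lying at the far right. Origin at its underside.
Not all that is in view belongs to the job. What is shaped like the flat_probe but red or yellow is not meant.

How it is judged:
By the outcome, as a careful person would: the job done as asked, in the order asked, and still so for the second after the job is handed in, while the arm keeps its last pose, push and grip.
It also fails if it takes over 58 s, if anything falls off the work surface, if the arm or the gripper's body presses on something with over 40 N, if the wrist force passes 120 N, or if a joint passes its speed limit or range.

## Robot

A 6-joint arm with a two-finger parallel gripper is mounted at the origin on the work surface. World frame = base frame: x ahead of the robot, y to its left, z up, the work surface at z = 0. Lengths are in m, angles in rad, forces in N, time in s.
With the tool pointing down it reaches from about 0.25 to 0.775 m from the base axis. Payload 4 kg.
Tool frame: the origin (TCP) lies midway between the tips of the shut fingers; the grasp point (between the pads) lies 19 mm behind it; z points along the fingers, x is the direction in which the jaws open and shut, and the axes are right-handed (so a half turn about z gives the same grasp; the last joint's range is limited). The gripper opens to 94 mm and grips with 3 to 60 N. Pads are 16 mm wide; open, the fingers measure 119 mm over their backs; the gripper's body (75 mm by 177 mm) begins 78 mm behind the grasp point.
Start: joints at [1.005, 0.087, 1.371, -0, 1.684, -0.103], TCP at [0.246, 0.492, 0.206] pointing down, gripper open.
Joint ranges: [-3.1, 3.1], [-0.76, 2.03], [0.27, 2.55], [-1.08, 4.22], [0.17, 2.65], [-2.57, 2.57]. Speed limits (rad/s): [2.79, 2.79, 3.14, 3.14, 3.14, 3.14].

## Interface

Orientations are given as [roll, pitch, yaw] about the fixed x, y, z axes, in that order (R = Rz(yaw) Ry(pitch) Rx(roll)).
In Python, from bench import robot, eyes, close_job gives the robot as it stands.
- The arm moves only by the shell command python3 -m jog 'ROWS'. ROWS is JSON, a list of rows, each a list of 3 entries, a list of its own where there are three numbers: the turn, a rotation vector about the tool's x, y, z in degrees, then the shift along the tool's x, y, z in mm, then the closure, from -1 (fully open) to 1 (shut). In form: [[[wx, wy, wz], [x, y, z], claw], ...]. A call has 1 to 5 rows; each row is the pose to reach, as a shift and turn from the pose commanded when the call began, along the tool's axes at that moment; what a row does not reach only later rows make up. A row lasts 1/10 s, in which the tool goes at most 50 mm and 8.59 degrees, less where a joint would pass 70% of its speed; a pose out of reach is approached as far as the arm can. A call with a gripper value outside its range is refused whole. The fingers move at their own pace and stop on an object; the grip force is fixed at half the most. Time passes only in rows, so rows that repeat a pose let the fingers close. It gives the time, the measured TCP pose, the force and the opening at its end, in the units of the state.
- robot.get_obs(): the state, without advancing time (a new reading comes with each control period).
- eyes.snapshot(name): name is "scene" or "top" or "wrist"; returns (picture, depth): 420x560x3 uint8, red, green, blue; 420x560 float32, m along the optical axis (not along the pixel's ray), 0 where there is no reading.
- eyes.camera_params(name): a dict with "mtx" (3x3 intrinsics, pixels), "world_to_cam" (4x4, takes a point from world to camera coordinates). Camera axes: x right, y up, looking along -z (the intrinsics and any distortion apply to the point x, -y, -z); pixel columns grow to the right and rows downward; lengths in m; the calibration is good to about 2 mm. A picture is of the moment at which its call begins: read the wrist's pose just before it. camera_params takes no time and is no camera call; for the wrist camera it gives the pose at the moment of the call.
- close_job(): hands the job in, once; it reports no verdict.
The state is a dict: "time": time; "joint_positions": joint angles; "qvel": joint speeds; "joint_torque": joint torques, N m; "tool_pos": TCP position; "ee_rot": TCP orientation; "wrist_force": force on the tool from outside, world axes, zero at the start; "wrist_torque": the same for the moment, N m; "width": finger opening in m.
Only numpy, scipy, OpenCV 4.12 (cv2) and the standard library are available. Lean on these libraries where they do the work, as an engineer would, in place of code of your own. Each camera call takes 0.05 s, during which the arm holds its last target. There are 200 camera calls.

## Working session

There is one attempt and no reset: what is moved stays moved. The work goes in short steps, Python scripts to look and compute and a shell command to move; the robot and the scene stay as the last step left them, time stands still between calls to the robot, and variables do not carry over. Pictures are saved under pics/ and viewed, about 8 in all and at most 12, crops included, and the job is handed in when it is done.

```bash
mkdir -p pics; cat > h.py <<'E'
import numpy as np, cv2
from bench import robot, eyes
from scipy.spatial.transform import Rotation as R
def snap(n):
    p=eyes.camera_params(n); im,d=eyes.snapshot(n); return im,d,p
def world(p,uv,d):
    K=p['mtx'];T=np.linalg.inv(p['world_to_cam']);u,v=np.asarray(uv,float).T
    x=(u-K[0,2])/K[0,0]*d;y=(v-K[1,2])/K[1,1]*d
    return (T@np.stack([x,-y,-d*np.ones_like(x),np.ones_like(x)]))[:3].T
def plane(p,uv,z):
    uv=np.atleast_2d(uv);c=np.linalg.inv(p['world_to_cam'])[:3,3];w=world(p,uv,np.ones(len(uv)));r=w-c
    return c+r*((z-c[2])/r[:,2])[:,None]
def proj(p,X):
    X=np.atleast_2d(X);c=(p['world_to_cam']@np.c_[X,np.ones(len(X))].T)[:3];q=p['mtx']@(c*np.array([[1],[-1],[-1]]));return (q[:2]/q[2]).T
def save(n,im): cv2.imwrite('pics/'+n,cv2.cvtColor(im,cv2.COLOR_RGB2BGR))
E
python3 - <<'E'
from h import *
for n in('scene','top'):
    im,d,p=snap(n);save(n+'1.png',im);np.savez('/tmp/'+n,im=im,d=d,**p)
    print(n,{k:(v.round(3).tolist() if hasattr(v,'round') else v) for k,v in p.items()})
print(robot.get_obs())
E
```

```text
scene {'mtx': [[415.099, 0.0, 283.189], [0.0, 415.099, 207.499], [0.0, 0.0, 1.0]], 'world_to_cam': [[0.867, 0.498, 0.009, -0.504], [-0.278, 0.469, 0.838, 0.026], [0.413, -0.729, 0.545, -1.531], [0.0, 0.0, 0.0, 1.0]]}
top {'mtx': [[400.748, 0.0, 276.001], [0.0, 400.748, 207.234], [0.0, 0.0, 1.0]], 'world_to_cam': [[0.005, -1.0, 0.017, -0.019], [0.982, 0.009, 0.19, -0.573], [-0.19, 0.016, 0.982, -1.403], [0.0, 0.0, 0.0, 1.0]]}
{'time': 0.1, 'joint_positions': array([ 1.00490848e+00,  8.78984644e-02,  1.37204566e+00, -2.13626017e-05,
        1.68360133e+00, -1.03100664e-01]), 'qvel': array([-0.00017908, -0.00147848, -0.00255003, -0.0007926 ,  0.0023293 ,
       -0.00044621]), 'joint_torque': array([ 2.20519883e-03, -3.41250372e+01, -3.03302193e+01,  7.19852024e-02,
        3.04593996e-02, -9.92162973e-05]), 'tool_pos': array([0.24529924, 0.49173777, 0.20444088]), 'ee_rot': array([-3.14141279e+00,  1.94461582e-03,  1.10800693e+00]), 'wrist_force': array([-0.19733366, -0.20394096,  0.06159492]), 'wrist_torque': array([-0.03390053,  0.0052572 ,  0.0084051 ]), 'width': 0.09416133724878234}
```

```bash
ls; python3 -c "
import cv2,numpy as np" 
```

```text
h.py
pics
```

View pics/scene1.png

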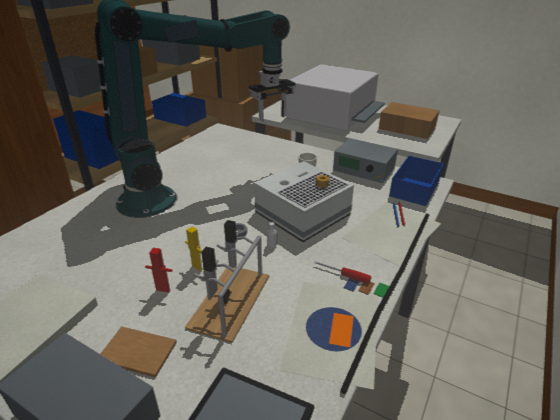

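View pics/top1.png

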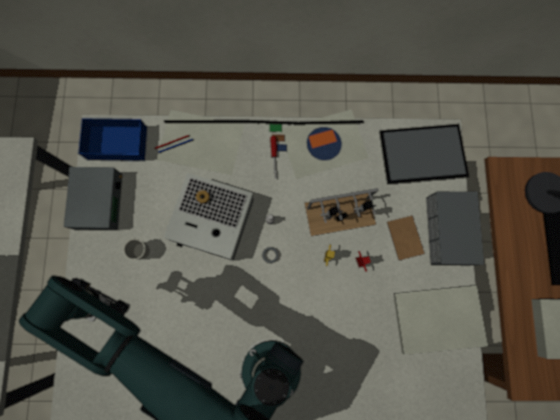

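The rack is to the right (top px ~340,213), with the probes' dark grips at scene (231,231) and (209,258). The extractor is on the left, its slot at top px ~(191,225) and its port at (216,232). Next I'll zoom in to tell the two probes apart.

```bash
python3 - <<'E'
import numpy as np,cv2
s=np.load('/tmp/scene.npz')['im'];t=np.load('/tmp/top.npz')['im']
a=cv2.resize(s[205:345,170:300],None,fx=4,fy=4,interpolation=2)
b=cv2.resize(t[180:240,300:395],(400,253),interpolation=2)
c=cv2.resize(t[170:265,165:260],(280,280),interpolation=2)
o=np.zeros((560,800,3),np.uint8)
a=cv2.resize(a,(390,420));o[:420,:390]=a;o[:253,400:]=b;o[270:550,400:680]=c
o=np.clip(o.astype(float)*1.4,0,255).astype(np.uint8)
cv2.imwrite('pics/z1.png',o[...,::-1])
E
```

```text
(no output)
```

View pics/z1.png

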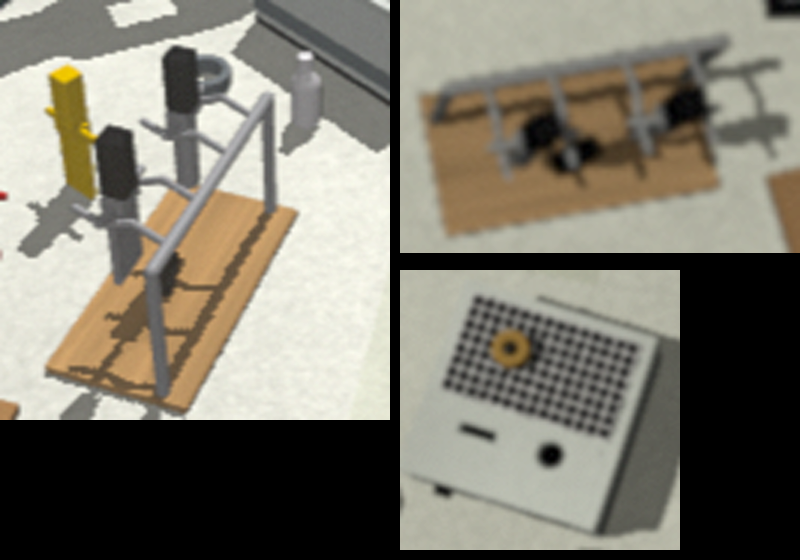

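Near and far shafts look the same width from this angle, so I'll use a close wrist view to tell them apart. First I'll measure poses from the depth data.

```bash
python3 - <<'E'
from h import *
for n in('scene','top'):
    p=dict(np.load('/tmp/'+n+'.npz'));im=p['im'].astype(int);d=p['d']
    v,u=np.mgrid[:420,:560];W=world(p,np.c_[u.ravel(),v.ravel()],d.ravel()).reshape(420,560,3)
    dark=(im.max(2)<60)
    box=(np.arange(560)>170)[None]&(u<300)&(v>205)&(v<345) if n=='scene' else (u>300)&(u<395)&(v>180)&(v<240)
    m=(dark&box&(W[...,2]>.155)&(W[...,2]<.24)).astype(np.uint8)
    k,l,st,c=cv2.connectedComponentsWithStats(m)
    for i in range(1,k):
        if st[i,4]>12:
            w=W[l==i];print(n,st[i],w.mean(0).round(4),w.min(0).round(3),w.max(0).round(3))
            t=w[w[:,2]>.207];print('  top',len(t),t.mean(0).round(4) if len(t) else '')
p=dict(np.load('/tmp/top.npz'));im=p['im'].astype(int)
m=np.zeros((420,560),np.uint8);m[215:245,175:235]=(im.max(2)<90)[215:245,175:235]
k,l,st,c=cv2.connectedComponentsWithStats(m)
for i in range(1,k):
    if st[i,4]>8: print(st[i],c[i],plane(p,c[i],.12).round(4), cv2.minAreaRect(np.argwhere(l==i)[:,::-1].astype(np.float32)))
E
```

```text
scene [224 221  13  23 226] [ 0.5423 -0.2067  0.1918] [ 0.528 -0.215  0.156] [ 0.552 -0.187  0.217]
  top 64 [ 0.5405 -0.2047  0.2132]
scene [202 247  14  25 270] [ 0.5632 -0.3203  0.1923] [ 0.549 -0.328  0.156] [ 0.572 -0.305  0.218]
  top 81 [ 0.5613 -0.3176  0.2132]
top [362 200  12  11  91] [ 0.5536 -0.312   0.1993] [ 0.543 -0.328  0.155] [ 0.57  -0.302  0.219]
  top 50 [ 0.5556 -0.3142  0.2139]
top [328 206  15  11  95] [ 0.5332 -0.2016  0.1991] [ 0.522 -0.236  0.155] [ 0.549 -0.189  0.221]
  top 55 [ 0.535  -0.2018  0.2144]
[199 215  36  12 225] [221.28888889 218.64444444] [[0.5184 0.1747 0.12  ]] ((216.5, 220.5), (11.0, 35.0), 90.0)
[185 222  12   6  39] [190.58974359 224.46153846] [[0.4974 0.2791 0.12  ]] ((190.6697998046875, 224.40565490722656), (11.675647735595703, 3.159292459487915), 15.945395469665527)
[212 229   9   8  60] [215.53333333 232.43333333] [[0.4705 0.1928 0.12  ]] ((216.0, 232.5), (8.0, 7.0), 0.0)
[177 242   7   3  13] [179.38461538 243.46153846] [[0.4319 0.3141 0.12  ]] ((180.0, 243.0), (6.0, 2.0), 0.0)
```

```bash
python3 - <<'E'
from h import *
p=dict(np.load('/tmp/scene.npz'));d=p['d']
v,u=np.mgrid[:420,:560];W=world(p,np.c_[u.ravel(),v.ravel()],d.ravel()).reshape(420,560,3)
a=np.radians(10);ey=np.array([-np.sin(a),np.cos(a)]);ex=np.array([np.cos(a),np.sin(a)])
for g in([.538,-.203],[.558,-.316]):
    q=W[...,:2]-g; x=q@ex;y=q@ey;z=W[...,2]
    for z0 in(.05,.07,.09,.11):
        m=(abs(x)<.035)&(abs(y)<.035)&(z>z0)&(z<z0+.02)
        X=np.c_[x[m],y[m]]
        print(g,z0,m.sum(),'x',np.percentile(X[:,0],[3,50,97]).round(3),'y',np.percentile(X[:,1],[3,50,97]).round(3),'slope',np.polyfit(X[:,1],X[:,0],1)[0].round(2))
o=robot.get_obs();w=eyes.camera_params('wrist');T=np.linalg.inv(w['world_to_cam']);Rt=R.from_euler('xyz',o['ee_rot']).as_matrix()
print('cam in tool',(Rt.T@(T[:3,3]-o['tool_pos'])).round(3),(Rt.T@T[:3,:3]).round(2).tolist(),w['mtx'].round(1).tolist())
E
```

```text
Traceback (most recent call last):
IndexError: index -1 is out of bounds for axis 0 with size 0
```

```bash
python3 - <<'E'
from h import *
p=dict(np.load('/tmp/scene.npz'));d=p['d']
v,u=np.mgrid[:420,:560];W=world(p,np.c_[u.ravel(),v.ravel()],d.ravel()).reshape(420,560,3)
a=np.radians(10);ey=np.array([-np.sin(a),np.cos(a)]);ex=np.array([np.cos(a),np.sin(a)])
for g in([.538,-.203],[.558,-.316]):
    q=W[...,:2]-g; x=q@ex;y=q@ey;z=W[...,2]
    for z0 in(.08,.095,.11,.125):
        m=(abs(x)<.035)&(abs(y)<.035)&(z>z0)&(z<z0+.015)
        X=np.c_[x[m],y[m]]
        if len(X)>3:print(g,z0,m.sum(),'x',np.percentile(X[:,0],[3,50,97]).round(3),'y',np.percentile(X[:,1],[3,50,97]).round(3),'slope',np.polyfit(X[:,1],X[:,0],1)[0].round(2))
o=robot.get_obs();w=eyes.camera_params('wrist');T=np.linalg.inv(w['world_to_cam']);Rt=R.from_euler('xyz',o['ee_rot']).as_matrix()
print('cam in tool',(Rt.T@(T[:3,3]-o['tool_pos'])).round(3),(Rt.T@T[:3,:3]).round(2).tolist(),w['mtx'].round(1).tolist())
E
```

```text
[0.538, -0.203] 0.08 31 x [-0.007  0.006  0.011] y [-0.009 -0.005  0.005] slope 0.78
[0.538, -0.203] 0.095 41 x [-0.009  0.005  0.01 ] y [-0.008 -0.005  0.007] slope 0.67
[0.538, -0.203] 0.11 36 x [-0.008  0.004  0.011] y [-0.008 -0.005  0.003] slope 0.95
[0.538, -0.203] 0.125 11 x [-0.002  0.008  0.011] y [-0.007 -0.004  0.003] slope 0.92
[0.558, -0.316] 0.08 45 x [-0.     0.004  0.005] y [-0.018 -0.003  0.02 ] slope 0.05
[0.558, -0.316] 0.095 47 x [-0.002  0.004  0.006] y [-0.019 -0.009  0.015] slope 0.1
[0.558, -0.316] 0.11 44 x [-0.002  0.004  0.006] y [-0.019 -0.008  0.021] slope 0.04
[0.558, -0.316] 0.125 29 x [-0.     0.004  0.005] y [-0.02  -0.007  0.017] slope 0.06
cam in tool [-0.002 -0.066 -0.178] [[1.0, -0.0, -0.0], [-0.0, -0.97, -0.23], [-0.0, 0.23, -0.97]] [[317.7, 0.0, 277.6], [0.0, 317.7, 211.4], [0.0, 0.0, 1.0]]
```

By depth, the lower shaft at (0.558,-0.316) spans about 40 mm in y and is flat in x, so that is the blade. The shaft at (0.538,-0.203) is round. I'll go above the flat probe with jaws along rack x (yaw about 10°).

```bash
cat > go.py <<'E'
import sys; from h import *
# go.py x y z yaw : turn (deg) and shift (mm) in tool axes
o=robot.get_obs();x,y,z,a=map(float,sys.argv[1:])
Rt=R.from_euler('xyz',o['ee_rot']);G=R.from_euler('xyz',[np.pi,0,np.radians(a)])
print('t',o['time'],'pos',o['tool_pos'].round(4),np.degrees(o['ee_rot']).round(2),'F',o['wrist_force'].round(1),'w',round(o['width'],4),'j6',o['joint_positions'][5].round(2))
print('turn',np.degrees((Rt.inv()*G).as_rotvec()).round(2),'shift',(1000*Rt.inv().apply(np.array([x,y,z])-o['tool_pos'])).round(1))
E
python3 -m jog '[[[0,0,0],[0,0,-50],-1],[[0,0,0],[0,0,-100],-1],[[0,0,0],[0,0,-100],-1]]'; python3 go.py .545 -.28 .30 10
```

```text
time: 0.4
tool_pos: [0.2466, 0.4939, 0.3135]
ee_rot: [3.14, -0.014, 1.108]
wrist_force: [0.4, -0.0, -0.5]
width: 0.094
t 0.4 pos [0.2466 0.4939 0.3135] [179.92  -0.78  63.49] F [ 0.4 -0.  -0.5] w 0.094 j6 -0.1
turn [-0.29 -0.76 53.49] shift [-559.5  612.5    6.7]
```

```bash
python3 -m jog '[[[0,0,8],[-30,33,0],-1],[[0,0,16],[-60,66,0],-1],[[0,0,24],[-93,102,0],-1],[[0,0,32],[-126,138,0],-1],[[0,0,40],[-160,175,0],-1]]' >/dev/null; python3 go.py .545 -.28 .30 10
```

```text
t 0.9 pos [0.3307 0.2694 0.3047] [1.7999e+02 3.0000e-02 2.3210e+01] F [ 0.1  0.2 -0.4] w 0.094 j6 0.15
turn [1.000e-02 2.000e-02 1.321e+01] shift [-19.5 589.4   4.9]
```

```bash
python3 -m jog '[[[0,0,3],[0,50,0],-1],[[0,0,6],[-4,100,0],-1],[[0,0,9],[-6,150,0],-1],[[0,0,12],[-8,200,0],-1],[[0,0,13.2],[-10,248,0],-1]]' >/dev/null; python3 go.py .545 -.28 .30 10
```

```text
t 1.4 pos [0.4204 0.0376 0.305 ] [-179.99   -0.     10.19] F [0.8 0.1 0.1] w 0.094 j6 -0.22
turn [-0.01 -0.    0.19] shift [ 66.5 334.6   4.9]
```

```bash
python3 -m jog '[[[0,0,0.2],[10,50,0],-1],[[0,0,0.2],[20,100,0],-1],[[0,0,0.2],[30,150,0],-1],[[0,0,0.2],[40,200,0],-1],[[0,0,0.2],[50,245,0],-1]]' >/dev/null;python3 -m jog '[[[0,0,0],[8,45,0],-1],[[0,0,0],[17,88,0],-1],[[0,0,0],[17,88,0],-1],[[0,0,0],[17,88,0],-1],[[0,0,0],[17,88,0],-1]]' >/dev/null; python3 go.py .558 -.316 .25 10
python3 - <<'E'
from h import *
im,d,p=snap('wrist');save('w1.png',im);np.savez('/tmp/w1',im=im,d=d,**p)
v,u=np.mgrid[:420,:560];W=world(p,np.c_[u.ravel(),v.ravel()],d.ravel()).reshape(420,560,3)
m=((abs(W[...,2]-.215)<.006)&(im.max(2)<80)).astype(np.uint8)
k,l,st,c=cv2.connectedComponentsWithStats(m)
for i in range(1,k):
    if st[i,4]>60:
        pts=np.argwhere(l==i)[:,::-1].astype(np.float32);r=cv2.minAreaRect(pts)
        b=plane(p,cv2.boxPoints(r),.215);e=np.diff(b[[0,1,2]],axis=0)[:,:2]
        print(st[i],r,b.mean(0).round(4),W[l==i].mean(0).round(4),np.hypot(*e.T).round(4),np.degrees(np.arctan2(e[:,1],e[:,0])).round(1))
E
```

```text
t 2.4 pos [ 0.5451 -0.2751  0.3056] [-1.7997e+02 -1.0000e-02  1.0140e+01] F [-0.5  0.1 -0.5] w 0.0943 j6 -0.74
turn [-0.03 -0.01  0.14] shift [ 5.4 42.6 55.6]
[270 111  28  30 821] ((283.5, 125.5), (29.0, 27.0), 90.0) [ 0.5374 -0.2024  0.215 ] [ 0.5374 -0.2023  0.2139] [0.0219 0.0229] [ 10.2 -79. ]
[271 244  26  26 638] ((283.5, 256.5), (25.0, 25.0), 90.0) [ 0.5581 -0.3146  0.215 ] [ 0.5582 -0.3149  0.2137] [0.0223 0.024 ] [ 10.2 -79. ]
```

View pics/w1.png

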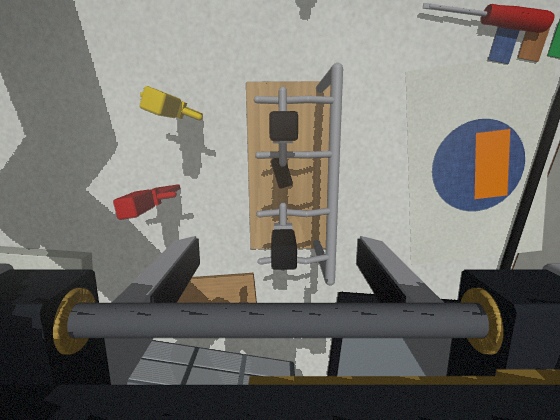

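The wrist view shows the flat probe's grip at px (283,256) → (0.558,-0.315) and the round one's at (283,125), with yaw about 10.3°. Open fingers clear the rail. Next I'll align and descend.

```bash
python3 -m jog '[[[0,0,0],[5.5,41,10],-1],[[0,0,-0.15],[5.5,41.5,30],-1],[[0,0,-0.15],[5.5,41.5,55],-1],[[0,0,-0.15],[5.5,41.5,55],-1],[[0,0,-0.15],[5.5,41.5,55],-1]]' >/dev/null; python3 go.py .5581 -.3148 .171 10.3
```

```text
t 2.95 pos [ 0.5579 -0.3147  0.2514] [ 1.7999e+02 -2.0000e-02  1.0320e+01] F [ 0.  -0.5  1.2] w 0.0939 j6 -0.78
turn [ 0.01 -0.02  0.02] shift [ 0.1  0.1 80.4]
```

```bash
python3 -m jog '[[[0,0,0],[0,0,25],-1],[[0,0,0],[0,0,50],-1],[[0,0,0],[0,0,70],-1],[[0,0,0],[0,0,80],-1],[[0,0,0],[0,0,80],-1]]' >/dev/null;python3 -m jog '[[[0,0,0],[0,0,0],0.3],[[0,0,0],[0,0,0],0.6],[[0,0,0],[0,0,0],1],[[0,0,0],[0,0,0],1],[[0,0,0],[0,0,0],1]]' >/dev/null;python3 -m jog '[[[0,0,0],[0,0,0],1],[[0,0,0],[0,0,0],1],[[0,0,0],[0,0,0],1],[[0,0,0],[0,0,0],1],[[0,0,0],[0,0,0],1]]'; python3 go.py .5581 -.3148 .171 10.3
```

```text
time: 4.45
tool_pos: [0.558, -0.316, 0.1704]
ee_rot: [-3.141, 0.0, 0.179]
wrist_force: [0.0, -0.4, 0.2]
width: 0.0237
t 4.45 pos [ 0.558  -0.316   0.1704] [-179.99    0.     10.24] F [ 0.  -0.4  0.2] w 0.0237 j6 -0.78
turn [-0.01  0.   -0.06] shift [ 0.3 -1.1 -0.6]
```

Gripped at 23.7 mm. Now I'll lift straight up.

```bash
python3 -m jog '[[[0,0,0],[0,0,-8],1],[[0,0,0],[0,0,-18],1],[[0,0,0],[0,0,-30],1],[[0,0,0],[0,0,-45],1],[[0,0,0],[0,0,-60],1]]' >/dev/null;python3 -m jog '[[[0,0,0],[0,0,-20],1],[[0,0,0],[0,0,-45],1],[[0,0,0],[0,0,-70],1],[[0,0,0],[0,0,-90],1],[[0,0,0],[0,0,-105],1]]'>/dev/null;python3 -m jog '[[[0,0,0],[0,0,-3],1],[[0,0,0],[0,0,-3],1],[[0,0,0],[0,0,-3],1]]'; python3 go.py .46 -.1 .34 -17.3
python3 - <<'E'
from h import *
im,d,p=snap('scene');im=np.clip(im*1.3,0,255).astype(np.uint8)
save('s2.png',cv2.resize(im[150:350,130:400],None,fx=2.9,fy=2.9))
E
```

```text
time: 5.75
tool_pos: [0.5579, -0.3159, 0.3376]
ee_rot: [-3.141, 0.001, 0.179]
wrist_force: [-0.4, -0.1, -0.9]
width: 0.0237
t 5.75 pos [ 0.5579 -0.3159  0.3376] [-1.7994e+02  6.0000e-02  1.0230e+01] F [-0.4 -0.1 -0.9] w 0.0237 j6 -0.78
turn [-0.05  0.07 27.53] shift [ -58.  -229.9   -2.1]
```

View pics/s2.png

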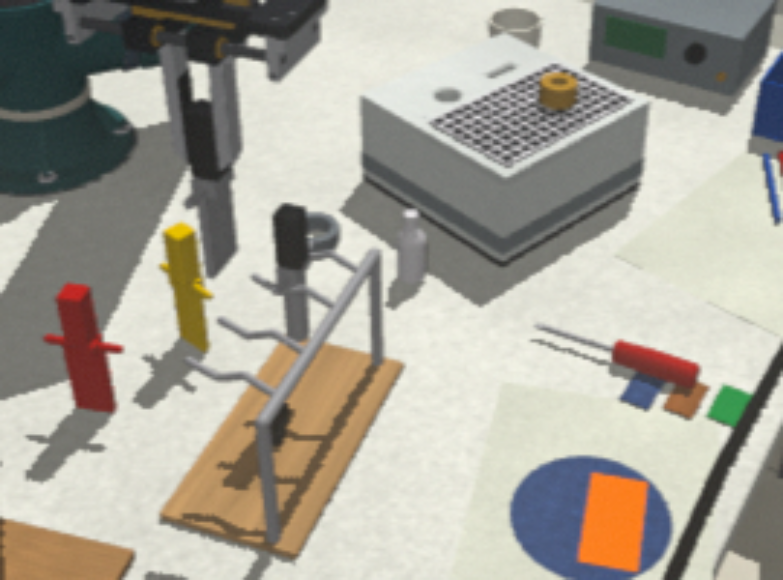

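The probe is held upright with a clear flat blade, at crop px (215,225). The round probe still hangs at (290,270), and the blade's tip is above everything. I'll carry it back towards the robot and then left, clear of the round probe.

```bash
python3 -m jog '[[[0,0,0],[-25,0,-3],1],[[0,0,0],[-60,0,-3],1],[[0,0,0],[-95,-10,-3],1],[[0,0,0],[-115,-35,-3],1],[[0,0,0],[-115,-75,-3],1]]' >/dev/null
python3 -m jog '[[[0,0,5],[0,-40,0],1],[[0,0,10],[0,-80,0],1],[[0,0,15],[0,-120,0],1],[[0,0,20],[0,-160,0],1],[[0,0,27],[0,-200,0],1]]' >/dev/null; python3 go.py .4974 .2791 .30 -17.3
```

```text
t 6.8 pos [ 0.3949 -0.0643  0.3405] [-1.7998e+02  9.0000e-02 -1.7050e+01] F [ 1.   0.3 -2.1] w 0.0237 j6 -0.01
turn [-0.02  0.09  0.25] shift [  -2.7 -358.3   40.6]
```

```bash
python3 -m jog '[[[0,0,0],[0,-40,0],1],[[0,0,0.2],[0,-85,0],1],[[0,0,0.2],[0,-130,0],1],[[0,0,0.2],[-1,-175,0],1],[[0,0,0.2],[-1,-215,0],1]]' >/dev/null
python3 -m jog '[[[0,0,0],[0,-30,10],1],[[0,0,0],[-1,-60,25],1],[[0,0,0],[-2,-78,40],1],[[0,0,0],[-2,-83,40],1],[[0,0,0],[-2,-83,40],1]]' >/dev/null;python3 -m jog '[[[0,0,0],[0,0,0],1],[[0,0,0],[0,0,0],1],[[0,0,0],[0,0,0],1]]' >/dev/null; python3 go.py .4974 .2791 .30 -17.3
python3 - <<'E'
from h import *
im,d,p=snap('wrist');o=robot.get_obs();save('w2.png',im);np.savez('/tmp/w2',im=im,d=d,tp=o['tool_pos'],rr=o['ee_rot'],**p)
print(proj(p,[[.4974,.2791,.12],[.4705,.1928,.12]]))
E
```

```text
t 8.1 pos [0.4796 0.2194 0.3027] [-1.7994e+02 -1.1000e-01 -1.7050e+01] F [-0.4 -0.3 -1.4] w 0.024 j6 0.62
turn [-0.06 -0.11  0.25] shift [ -0.5 -62.3   2.8]
[[275.71564944 138.62292028]
 [275.3858383  217.59219498]]
```

View pics/w2.png

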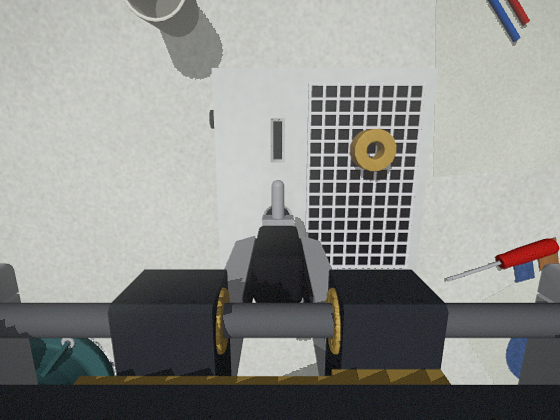

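The slot shows dark at px (277,140) with a bright bevel around it. The crossbar end is at (278,183), almost collinear with it. I'll measure both.

```bash
python3 - <<'E'
from h import *
p=dict(np.load('/tmp/w2.npz'));im=p['im'].astype(int);g=im.max(2)
Rt=R.from_euler('xyz',p['rr'])
print('row140',g[140,264:292],'col277',g[112:170:1,277])
for th in(70,100,130):
    m=np.zeros(g.shape,np.uint8);s=np.s_[112:168,266:290];m[s]=g[s]<th
    k,l,st,c=cv2.connectedComponentsWithStats(m);i=1+st[1:,4].argmax()
    (cx,cy),wh,an=cv2.minAreaRect(np.argwhere(l==i)[:,::-1].astype(np.float32))
    rows=np.unique(np.argwhere(l==i)[:,0])[3:-3];mid=[[np.argwhere(l[r]==i).mean(),r] for r in rows];mid=np.array(mid)
    P=plane(p,mid,.118);e=P[0]-P[-1]
    q=plane(p,[[mid[:,0].mean(),cy]],.12)[0]
    print(th,st[i],cx,cy,an,'slot',q.round(4),'len axis yaw',np.degrees(np.arctan2(-np.polyfit(P[:,1],P[:,0],1)[0],1)).round(2),'tool',(1000*Rt.inv().apply(q-p['tp'])).round(1))
zb=p['tp'][2]+.0166-.034
for r in range(184,210,4):
    row=im[r,255:305].max(1);print(r,row)
print('zb',zb, 'TCP axis at bar height', proj(p,[p['tp']+Rt.apply([0,-.035,-(zb-p['tp'][2])]),p['tp']+Rt.apply([0,-.02,-(zb-p['tp'][2])])]))
E
```

```text
row140 [206 207 206 206 208 212 190 170 173 104  76  75  79  81  79  78  77  68
 173 189 189 202 203 201 203 204 202 204] col277 [202 204 203 203 205 202 183 179 175 112  73  79  81  78  77  80  75  78
  78  82  78  77  79  78  78  78  79  80  81  75  80  79  78  80  78  78
  78  78  78  73  82  80  77  73  77  77  83 150 182 181 192 204 203 203
 203 203 205 203]
70 [281 147   1   7   7] 281.0 150.0 -90.0 slot [0.4994 0.2655 0.12  ] len axis yaw -43.25 tool [  5.2 -49.6 182.6]
100 [274 122   8  37 296] 277.5 140.0 90.0 slot [0.4989 0.2771 0.12  ] len axis yaw -16.99 tool [  1.3 -60.5 182.6]
130 [273 121   9  38 342] 277.0 139.5 90.0 slot [0.4985 0.2778 0.12  ] len axis yaw -17.01 tool [  0.7 -61.  182.6]
184 [208 207 207 209 209 211 208 205 206 205 205 206 205 204 205 207 185 147
 159 166 168 179 182 173 168 161 153 135 108 200 205 204 204 206 204 206
 204 205 205 205 203 203 205 203 202 202 202 201 200 203]
188 [210 209 206 207 207 206 207 207 207 205 204 205 206 203 205 209 170 141
 152 162 163 166 170 167 162 154 146 134 109 177 204 204 202 203 205 205
 204 202 203 202 204 204 203
[... 531 characters left out ...]
 165 166 167 168 159 155 149 132 106 173 201 202 202 202 202 205
 201 203 201 203 203 206 204 205 203 203 203 204 203 201]
204 [208 207 207 206 208 206 206 203 202 204 205 204 203 204 206 209 163 141
 153 161 164 168 168 166 159 154 144 133 107 170 201 201 201 199 201 201
 200 202 201 204 202 204 204 205 205 205 204 204 204 204]
208 [205 205 205 206 204 204 205 203 201 203 205 196 151 142 147 104  67 135
 155 160 162 167 169 168 159 154 147 132 112  83 126 119 155 178 198 200
 201 202 203 201 204 202 205 203 204 205 201 203 204 201]
zb 0.2850946950889629 TCP axis at bar height [[275.53209015 185.4899655 ]
 [275.54571203 208.97169894]]<stdin>:12: RankWarning: Polyfit may be poorly conditioned
```

```bash
python3 - <<'E'
from h import *
p=dict(np.load('/tmp/w2.npz'));im=p['im'].astype(int);g=im.max(2);Rt=R.from_euler('xyz',p['rr'])
print(g[174:192,274:281].T)
zb=p['tp'][2]+.0166-.034
for v in(179.5,180.5,181.5):
    print(v,(1000*Rt.inv().apply(plane(p,[[277.4,v]],zb)[0]-p['tp'])).round(2))
print(p['d'][176:192,277].round(4), p['d'][130,260])
E
```

```text
[[203 204 204 205 205 208 208 149 160 163 166 167 164 161 162 163 163 161]
 [204 204 206 204 206 208 175 153 167 170 168 172 169 163 163 166 162 163]
 [205 202 207 207 209 203 147 161 168 174 179 183 174 165 166 166 168 166]
 [203 203 204 207 208 206 143 163 170 173 182 187 178 171 170 171 168 169]
 [202 206 204 204 206 206 141 160 166 172 173 182 175 166 167 168 164 167]
 [203 204 205 206 208 205 149 152 164 167 168 169 166 158 162 162 160 160]
 [203 204 207 205 206 206 152 143 160 161 161 162 160 156 154 156 154 155]]
179.5 [  1.16 -38.74  17.44]
180.5 [  1.16 -38.12  17.44]
181.5 [  1.16 -37.49  17.44]
[0.3635 0.3626 0.3643 0.3621 0.1957 0.1958 0.1948 0.1935 0.1951 0.1945
 0.1951 0.1942 0.1933 0.195  0.1949 0.1955] 0.35011175
```

Probe and slot line up in x to within about 0.2 mm, and the yaw matches. The needed shift is about -61.3 mm in tool y. I'll move there, lower the tip to about 8 mm above the panel and look again.

```bash
python3 -m jog '[[[0,0,0],[0,-15,0],1],[[0,0,0],[0,-35,5],1],[[0,0,0],[0,-50,15],1],[[0,0,0],[0,-58,25],1],[[0,0,0],[0,-61.3,35],1]]' >/dev/null
python3 -m jog '[[[0,0,0],[0,0,10],1],[[0,0,0],[0,0,20],1],[[0,0,0],[0,0,30],1],[[0,0,0],[0,0,38],1],[[0,0,0],[0,0,42],1]]' >/dev/null;python3 -m jog '[[[0,0,0],[0,0,0],1],[[0,0,0],[0,0,0],1],[[0,0,0],[0,0,0],1]]' >/dev/null; python3 go.py .4985 .2775 .2 -17.05
python3 - <<'E'
from h import *
im,d,p=snap('wrist');o=robot.get_obs();np.savez('/tmp/w3',im=im,d=d,tp=o['tool_pos'],rr=o['ee_rot'],**p)
save('w3.png',cv2.resize(im[130:280,180:380],None,fx=4,fy=4,interpolation=cv2.INTER_NEAREST))
E
```

```text
t 9.45 pos [0.4976 0.279  0.2253] [-1.7994e+02 -6.0000e-02 -1.6970e+01] F [-1.1  0.3 -0.9] w 0.0238 j6 0.71
turn [-0.06 -0.06  0.08] shift [ 1.3  1.2 25.3]
```

View pics/w3.png

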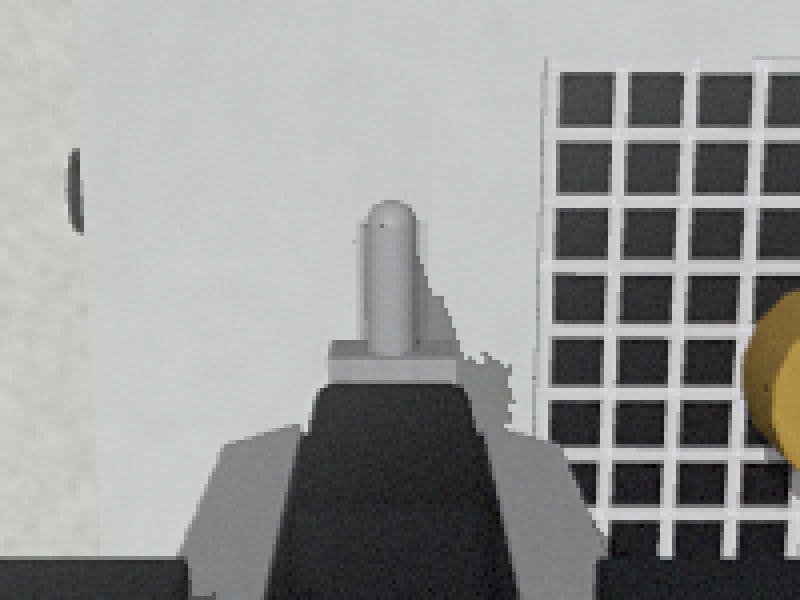

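The bevel shows on both sides of the bar, from px 358 to 428 (4x), with the bar centred at 390.5. That means a shift of about +0.4 mm in x. The bevel's end at row ~220 gives the y check.

```bash
python3 - <<'E'
from h import *
p=dict(np.load('/tmp/w3.npz'));im=p['im'].astype(int);g=im.max(2);Rt=R.from_euler('xyz',p['rr'])
for r in (187,190,194,198,202,206,210): print(r,g[r,266:294])
print('col',[g[178:194,c].tolist() for c in(270,271,285,286)])
f=lambda u,v,z:(1000*Rt.inv().apply(plane(p,[[u,v]],z)[0]-p['tp'])).round(2)
print('bevel end',f(277.4,184.5,.12),'bar end',f(277.4,179.5,p['tp'][2]+.0166-.038))
E
```

```text
187 [202 201 203 187 167 141 140 152 159 165 166 166 166 160 152 145 134 112
 161 185 185 200 201 203 202 203 204 200]
190 [200 202 174 182 165 139 141 153 159 165 165 165 166 159 152 147 133 108
 159 185 185 200 201 203 202 201 202 200]
194 [199 201 201 184 164 135 140 152 160 163 164 164 166 159 153 146 134 106
 105 186 188 198 202 200 201 198 202 200]
198 [201 200 203 186 164 133 139 155 159 162 165 165 166 159 153 146 134 110
 114 118 181 201 202 200 199 200 200 201]
202 [202 203 204 188 165 133 137 150 160 163 163 165 164 161 153 145 131 108
 112 123 119 127 198 202 201 201 201 200]
206 [204 200 205 186 170 127 139 151 158 165 165 162 166 161 151 145 133 110
 107 123 119 130 132 131 127 196 203 200]
210 [204 204 204 187 167 153 138 149 160 161 166 167 164 158 152 142 130 108
 107 123 117 132 131 133 132 131 126 201]
col [[198, 200, 200, 200, 201, 203, 202, 184, 155, 167, 165, 164, 165, 163, 163, 163], [200, 199, 199, 200, 203, 203, 181, 172, 124, 141, 141, 141, 139, 138, 140, 138], [199, 198, 197, 198, 199, 201, 200, 191, 187, 185, 187, 186, 185, 188, 185, 186], [198, 197, 198, 198, 201, 199, 199, 190, 184, 185, 188, 186, 185, 183, 187, 185]]
bevel end [  1.12 -22.48 105.28] bar end [  1.1  -38.32  21.44]
```

Both looks agree on a correction of about +0.4 mm in x and +0.9 mm in tool y, and the last move did overshoot by 1 mm. I'll apply it and enter slowly.

```bash
python3 -m jog '[[[0,0,0],[0.4,0.9,0],1],[[0,0,0],[0.4,0.9,0],1],[[0,0,0],[0.4,0.9,3],1],[[0,0,0],[0.4,0.9,6],1],[[0,0,0],[0.4,0.9,8],1]]';python3 -m jog '[[[0,0,0],[0,0,2],1],[[0,0,0],[0,0,4],1],[[0,0,0],[0,0,6],1],[[0,0,0],[0,0,6],1]]'; python3 go.py .4985 .2775 .1653 -17.05
```

```text
time: 10.0
tool_pos: [0.4972, 0.2779, 0.2159]
ee_rot: [3.141, 0.001, -0.296]
wrist_force: [-0.0, -0.2, -1.2]
width: 0.0238
time: 10.4
tool_pos: [0.4972, 0.2779, 0.2101]
ee_rot: [3.141, 0.001, -0.296]
wrist_force: [0.5, -0.4, -1.8]
width: 0.024
t 10.4 pos [0.4972 0.2779 0.2101] [ 1.7998e+02  3.0000e-02 -1.6970e+01] F [ 0.5 -0.4 -1.8] w 0.024 j6 0.71
turn [0.02 0.03 0.08] shift [ 1.4 -0.  44.8]
```

The tip is 7 mm below the top face and reads only its own weight, so it is in. I'll continue down.

```bash
python3 -m jog '[[[0,0,0],[0,0,2],1],[[0,0,0],[0,0,5],1],[[0,0,0],[0,0,8],1],[[0,0,0],[0,0,11],1],[[0,0,0],[0,0,13],1]]';python3 -m jog '[[[0,0,0],[0,0,4],1],[[0,0,0],[0,0,8],1],[[0,0,0],[0,0,12],1],[[0,0,0],[0,0,15],1],[[0,0,0],[0,0,17],1]]'
```

```text
time: 10.9
tool_pos: [0.4972, 0.2779, 0.197]
ee_rot: [3.141, 0.0, -0.296]
wrist_force: [0.3, -0.4, -1.9]
width: 0.024
time: 11.4
tool_pos: [0.4972, 0.2779, 0.18]
ee_rot: [3.141, 0.0, -0.296]
wrist_force: [-0.9, 0.3, -1.9]
width: 0.0241
```

```bash
python3 -m jog '[[[0,0,0],[0,0,4],1],[[0,0,0],[0,0,8],1],[[0,0,0],[0,0,12],1],[[0,0,0],[0,0,14],1],[[0,0,0],[0,0,14],1]]'>/dev/null;python3 -m jog '[[[0,0,0],[0,0,0],1],[[0,0,0],[0,0,0],1],[[0,0,0],[0,0,0],1],[[0,0,0],[0,0,0],1],[[0,0,0],[0,0,0],1]]'
python3 - <<'E'
from h import *
im,d,p=snap('scene');im=np.clip(im*1.3,0,255).astype(np.uint8)
a=cv2.resize(im[80:350,140:380],(490,550))
w,_,q=snap('wrist');b=cv2.resize(w[130:280,220:340],(310,388))
o=np.zeros((550,800,3),np.uint8);o[:,:490]=a;o[:388,490:]=b;save('f.png',o)
wp=plane(q,[[277.4,179.5]],.153);print(wp, robot.get_obs()['wrist_torque'],robot.get_obs()['wrist_force'])
E
```

```text
time: 12.4
tool_pos: [0.4974, 0.278, 0.1666]
ee_rot: [-3.141, -0.0, -0.296]
wrist_force: [0.8, -0.3, -2.0]
width: 0.0236
[[0.50993201 0.315363   0.153     ]] [ 0.02216113  0.08266428 -0.00714334] [ 0.55474167  0.20203178 -1.55218058]
```

View pics/f.png

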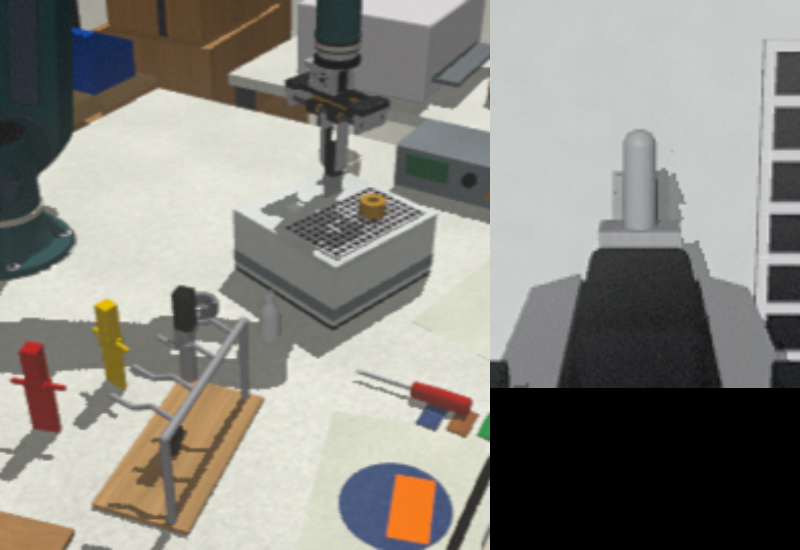

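The scene crop shows the blade inside the slot at about (333,180) with the crossbar above the panel. The round probe is still hanging at (185,320), and the bystanders in view are in place. The force is just the probe's weight, so I'm handing in.

```bash
python3 -c "
from bench import close_job
print(close_job())"
```

```text
the job is handed in; nothing more can be done
None
```

The flat probe is in the slot and still held by its black grip. I lifted it straight off its hooks, carried it clear of the round probe, and lowered the blade upright into the fume extractor.

**Last checks, at about 12.4 s on the clock:**
- **Depth:** going by the arm's pose, the blade's tip is about 51 mm below the top panel, roughly two thirds of the blade. The crossbar is about 29 mm above the panel.
- **Not jammed:** the wrist force was about 2 N, which is the probe's own weight, and there was no contact spike on the way in. The side force was under 1 N.
- **Upright and steady:** the tool is vertical to within about 0.1°, and the grip width held at 23.6 mm.
- **Everything else:** the final picture shows the round probe still hanging and the bystanders in view where they were. The cup, notebook and eraser were not checked one by one.

**Disagreement:** the first alignment move overshot by about 1 mm. The close wrist look also put the probe about 0.4 mm off across the slot. I corrected both before the blade entered, and no checks failed after that.

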